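Count three tenons for a job and return the extras

TASK

Sweep just the three loose tenons nearest the open trough along the deck into it, leaving the other two on the deck, then shut the blue lid and sweep those two extras over it into the wooden stock box. Then pinch the two red buttons together to free the catch, lift that end to pour the counted three out through the orange flap into the green job box with the lid staying shut, and set the trough back down so that its catch springs home. Leave the tools around the tray alone.

Things in the scene. Friction and masses are not known exactly. Their poses are not given: they have to be found in the camera images.
- tray_deck (a point): Centre of the fixed tray's grey deck, 130 mm above the bench. x points across the deck away from the robot, y along it, z up. Deck 279 mm along y (-139 to +139), 106 mm across between side rails 8 mm thick, 10 mm high (plywood block 122 mm wide over all). A like rail closes the +y end; the -y end is the trough's edge. Trough centre: at y = -176 mm, x = 0.
- trough_in (a point): Centre of the inner floor of the aluminium trough, 78 mm above the bench when level; axes then as the deck's; turns with the trough. Inside 108 mm along x, 62 mm along y, 43 mm deep. The far (+x) end is closed only by a light orange flap hung from a pin just above lid level, which swings outward by itself as the trough tips. Polished: tenons slide out at a tip of 0.3 to 0.8 rad.
- trough (a joint): Tip of the trough about the hinge at its far bottom edge: 0 level (down), grows as the near handle end is lifted, stop at 0.9 rad. It falls back if let go. Lifting takes about 2 N; held down at 0 by the catch unless both buttons are pressed.
- trough_hinge (a point): Middle of the trough's tipping hinge: 55 mm to +x of the trough's centre, 74 mm above the bench; the axis runs along the tray's y.
- trough_handle (a point): Pinch handle: point midway between the two red buttons, 103 mm above the bench and 106 mm to -x of the trough's centre when level; moves with it. Black stub 22 mm wide in y, 20 mm high, ending 13 mm nearer the robot. Buttons: round, 20 mm across, facing +y and -y, 50 mm over both, 36 mm when fully in; they can turn between fingertips. Catch posts, 112 mm high, stand 34 to 46 mm to +x.
- button_left (a joint): How far the +y button is pressed in: 0 out, 0.007 m fully in; spring 2.4 N at first, 6.6 N fully in. Its bolt clears the catch from 0.005 m. Both must be in beyond that together while the trough leaves the level, and also while it is lowered through the last 0.1 rad; released at level they spring out and lock.
- button_right (a joint): The same for the -y button, independent of the other.
- lid (a joint): Blue lid of the trough: 0 shut (top 126 mm above the bench, 4 mm under deck level), 1.85 rad fully open, leaning back beyond upright. Pushed past upright towards the deck it falls shut by its weight. 114 mm along x with side flanges 10 mm high (106 mm between), 69 mm from hinge to free edge, 60 g.
- lid_hinge (a point): Middle of the lid's hinge, which runs along x, 35 mm to -y of the trough's centre, 122 mm above the bench. Beyond it at -y stands a plywood cheek 12 mm thick, 122 mm high (37 to 49 mm from the trough's centre), then the stock box from about 52 mm on. The deck's edge is 37 mm to +y of the trough's centre.
- stock_box_in (a point): Centre of the inner floor of the wooden stock box (160 x 150 mm outside, 115 mm high, wall and floor 6 mm, fixed) beyond the trough at -y. Two more tenons lie in it already; leave them there.
- job_box_in (a point): Centre of the inner floor of the green job box (170 x 140 mm outside, 42 mm high, wall and floor 4 mm, fixed), under the trough's flap end at +x.
- tenon_a_center (a point): Centre of a loose beech tenon (nearest the trough, to be counted): rounded bar 90 x 20 x 12 mm lying flat on the deck, its own x along its length, across the deck. Gaps between neighbours are about 16 mm, but about 55 mm between the third and fourth, and 50 mm behind the fifth.
- tenon_b_center (a point): Centre of a loose beech tenon (second from the trough, to be counted): rounded bar 90 x 20 x 12 mm lying flat on the deck, its own x along its length, across the deck. 
- tenon_c_center (a point): Centre of a loose beech tenon (third from the trough, to be counted): rounded bar 90 x 20 x 12 mm lying flat on the deck, its own x along its length, across the deck. 
- tenon_d_center (a point): Centre of a loose beech tenon (fourth from the trough, an extra): rounded bar 90 x 20 x 12 mm lying flat on the deck, its own x along its length, across the deck. 
- tenon_e_center (a point): Centre of a loose beech tenon (fifth from the trough, an extra): rounded bar 90 x 20 x 12 mm lying flat on the deck, its own x along its length, across the deck. 
- plane: Bystander, leave alone: steel hand plane with wooden handles, 240 x 60 mm; origin under its middle.
- mallet: Bystander, leave alone: wooden mallet, 250 mm long; origin under its middle.
- glue: Bystander, leave alone: white glue bottle, 60 mm across, 170 mm tall; origin under its middle.
- screwdriver: Bystander, leave alone: red-handled screwdriver, 220 mm long; origin under its middle.
- wax: Bystander, leave alone: yellow tin, 80 mm across, 50 mm tall; origin under its middle.
- try_square: Bystander, leave alone: try square, wooden stock 120 mm long with a steel blade 190 mm long; origin under its middle.
- spare_1_center (a point): Centre of a tenon that already lies in the stock box, 90 x 20 x 12 mm.
- spare_2_center (a point): Centre of a tenon that already lies in the stock box, 90 x 20 x 12 mm.
Mind the look-alikes: they are no part of the job. What is shaped like the part that bears tenon_d_center but pink is not meant.

How it is judged:
On the way, in this order (a step that is already met when the one before it is completed fails the run):
1. the three tenons nearest the trough lie in it, the other two still on the deck (x of tenon_a_center in the frame of trough_in between -0.055 and 0.055 m and y of tenon_a_center in the frame of trough_in between -0.034 and 0.034 m and z of tenon_a_center in the frame of trough_in between -0.005 and 0.045 m and x of tenon_b_center in the frame of trough_in between -0.055 and 0.055 m and y of tenon_b_center in the frame of trough_in between -0.034 and 0.034 m and z of tenon_b_center in the frame of trough_in between -0.005 and 0.045 m and x of tenon_c_center in the frame of trough_in between -0.055 and 0.055 m and y of tenon_c_center in the frame of trough_in between -0.034 and 0.034 m and z of tenon_c_center in the frame of trough_in between -0.005 and 0.045 m and x of tenon_d_center in the frame of tray_deck between -0.065 and 0.065 m and y of tenon_d_center in the frame of tray_deck between -0.145 and 0.145 m and z of tenon_d_center in the frame of tray_deck between -0.005 and 0.03 m and x of tenon_e_center in the frame of tray_deck between -0.065 and 0.065 m and y of tenon_e_center in the frame of tray_deck between -0.145 and 0.145 m and z of tenon_e_center in the frame of tray_deck between -0.005 and 0.03 m and value of joint lid above 0.5 rad), for 0.2 s.
2. the lid is shut over the three, the other two still on the deck (x of tenon_a_center in the frame of trough_in between -0.055 and 0.055 m and y of tenon_a_center in the frame of trough_in between -0.034 and 0.034 m and z of tenon_a_center in the frame of trough_in between -0.005 and 0.045 m and x of tenon_b_center in the frame of trough_in between -0.055 and 0.055 m and y of tenon_b_center in the frame of trough_in between -0.034 and 0.034 m and z of tenon_b_center in the frame of trough_in between -0.005 and 0.045 m and x of tenon_c_center in the frame of trough_in between -0.055 and 0.055 m and y of tenon_c_center in the frame of trough_in between -0.034 and 0.034 m and z of tenon_c_center in the frame of trough_in between -0.005 and 0.045 m and x of tenon_d_center in the frame of tray_deck between -0.065 and 0.065 m and y of tenon_d_center in the frame of tray_deck between -0.145 and 0.145 m and z of tenon_d_center in the frame of tray_deck between -0.005 and 0.03 m and x of tenon_e_center in the frame of tray_deck between -0.065 and 0.065 m and y of tenon_e_center in the frame of tray_deck between -0.145 and 0.145 m and z of tenon_e_center in the frame of tray_deck between -0.005 and 0.03 m and value of joint lid below 0.1 rad), for 0.2 s.
3. the two extras are in the stock box, the three still in the shut, level trough (x of tenon_a_center in the frame of trough_in between -0.055 and 0.055 m and y of tenon_a_center in the frame of trough_in between -0.034 and 0.034 m and z of tenon_a_center in the frame of trough_in between -0.005 and 0.045 m and x of tenon_b_center in the frame of trough_in between -0.055 and 0.055 m and y of tenon_b_center in the frame of trough_in between -0.034 and 0.034 m and z of tenon_b_center in the frame of trough_in between -0.005 and 0.045 m and x of tenon_c_center in the frame of trough_in between -0.055 and 0.055 m and y of tenon_c_center in the frame of trough_in between -0.034 and 0.034 m and z of tenon_c_center in the frame of trough_in between -0.005 and 0.045 m and x of tenon_d_center in the frame of stock_box_in between -0.08 and 0.08 m and y of tenon_d_center in the frame of stock_box_in between -0.075 and 0.075 m and z of tenon_d_center in the frame of stock_box_in between -0.005 and 0.108 m and x of tenon_e_center in the frame of stock_box_in between -0.08 and 0.08 m and y of tenon_e_center in the frame of stock_box_in between -0.075 and 0.075 m and z of tenon_e_center in the frame of stock_box_in between -0.005 and 0.108 m and value of joint lid below 0.1 rad and value of joint trough below 0.05 rad), for 0.2 s.
4. the trough is tipped with its lid shut and the three are in the job box (x of tenon_a_center in the frame of job_box_in between -0.085 and 0.085 m and y of tenon_a_center in the frame of job_box_in between -0.07 and 0.07 m and z of tenon_a_center in the frame of job_box_in between -0.005 and 0.06 m and x of tenon_b_center in the frame of job_box_in between -0.085 and 0.085 m and y of tenon_b_center in the frame of job_box_in between -0.07 and 0.07 m and z of tenon_b_center in the frame of job_box_in between -0.005 and 0.06 m and x of tenon_c_center in the frame of job_box_in between -0.085 and 0.085 m and y of tenon_c_center in the frame of job_box_in between -0.07 and 0.07 m and z of tenon_c_center in the frame of job_box_in between -0.005 and 0.06 m and x of tenon_d_center in the frame of stock_box_in between -0.08 and 0.08 m and y of tenon_d_center in the frame of stock_box_in between -0.075 and 0.075 m and z of tenon_d_center in the frame of stock_box_in between -0.005 and 0.108 m and x of tenon_e_center in the frame of stock_box_in between -0.08 and 0.08 m and y of tenon_e_center in the frame of stock_box_in between -0.075 and 0.075 m and z of tenon_e_center in the frame of stock_box_in between -0.005 and 0.108 m and value of joint lid below 0.1 rad and value of joint trough above 0.25 rad), for 0.1 s.
At the end, for the whole second after the job is handed in: The three counted tenons at rest in the job box and the two extras at rest in the stock box (centres within the boxes), the lid shut (within 0.1 rad), the trough level (within 0.03 rad) and both buttons out (within 2 mm), so that the catch holds (x of tenon_a_center in the frame of job_box_in between -0.085 and 0.085 m and y of tenon_a_center in the frame of job_box_in between -0.07 and 0.07 m and z of tenon_a_center in the frame of job_box_in between -0.005 and 0.06 m and x of tenon_b_center in the frame of job_box_in between -0.085 and 0.085 m and y of tenon_b_center in the frame of job_box_in between -0.07 and 0.07 m and z of tenon_b_center in the frame of job_box_in between -0.005 and 0.06 m and x of tenon_c_center in the frame of job_box_in between -0.085 and 0.085 m and y of tenon_c_center in the frame of job_box_in between -0.07 and 0.07 m and z of tenon_c_center in the frame of job_box_in between -0.005 and 0.06 m and x of tenon_d_center in the frame of stock_box_in between -0.08 and 0.08 m and y of tenon_d_center in the frame of stock_box_in between -0.075 and 0.075 m and z of tenon_d_center in the frame of stock_box_in between -0.005 and 0.108 m and x of tenon_e_center in the frame of stock_box_in between -0.08 and 0.08 m and y of tenon_e_center in the frame of stock_box_in between -0.075 and 0.075 m and z of tenon_e_center in the frame of stock_box_in between -0.005 and 0.108 m and value of joint lid below 0.1 rad and value of joint trough below 0.03 rad and value of joint each of button_left, button_right below 0.002 m and linear speed of each of tenon_a, tenon_b, tenon_c, tenon_d, tenon_e below 0.03 m/s); the robot touches nothing.
It fails at once if the lid comes open while the trough is tipped (value of joint trough above 0.2 rad and value of joint lid above 0.35 rad).
It fails at once if a tool or jar around the tray is moved by more than 30 mm (distance of any of plane, mallet, glue, screwdriver, wax, try_square from where it was at the start of the episode above 0.03 m).
It fails at once if a tenon that was already in the stock box is taken out (z of any of spare_1_center, spare_2_center in the frame of stock_box_in above 0.12 m).
It also fails if it takes over 72 s, if anything falls off the work surface, if the arm or the gripper's body presses on something with over 40 N, if the wrist force passes 120 N, or if a joint passes its speed limit or range.

ROBOT

A 6-joint arm with a two-finger parallel gripper is mounted at the origin on the work surface. World frame = base frame: x ahead of the robot, y to its left, z up, the work surface at z = 0. Lengths are in m, angles in rad, forces in N, time in s.
With the tool pointing down it reaches from about 0.25 to 0.725 m from the base axis. Payload 4 kg.
Tool frame: the origin (TCP) lies at the very end of the fingers, on their centre line; the grasp point (between the pads) lies 19 mm behind it; z points along the fingers, y is the line along which they close (so a half turn about z gives the same grasp; the last joint's range is limited). The gripper opens to 85 mm and grips with 20 to 120 N. Pads are 22 mm wide; open, the fingers measure 114 mm over their backs; the gripper's body (76 mm by 85 mm) begins 54 mm behind the grasp point. The pads swing forward as they close: fully open they stand 13 mm farther back than shut.
Start: joints at [-1.129, 0.241, 0.005, 1.335, 0, 1.571], TCP at [0.214, -0.452, 0.231] pointing down, gripper open.
Joint ranges: [-2.72, 2.72], [-1.05, 1.87], [-1.09, 1.28], [-1.99, 2.15], [-1.42, 1.44], [-3.14, 3.14]. Speed limits (rad/s): [2.79, 2.79, 3.14, 3.14, 3.14, 3.14].

INTERFACE

Orientations are given as a 3x3 rotation matrix whose columns are the frame's x, y, z axes.
In Python, from bench import sensors, eyes, order gives the robot as it stands.
- The arm moves only by the tool play_rows, never from a script. Its argument "moves" is a list of rows, each an object with "travel": the shift along the world's x, y, z normalised to -1 to 1, where 1 is 25 cm, a list of three; "dr": the turn, a rotation vector about the world's x, y, z normalised to -1 to 1, where 1 is 90 degrees, a list of three. In form: [{"travel": [x, y, z], "dr": [ax, ay, az]}, ...]. A call has 1 to 20 rows; each row is the pose to reach, as a shift and turn from the pose commanded when the call began; what a row does not reach only later rows make up. A row lasts 1/10 s, in which the tool goes at most 50 mm and 8.59 degrees, less where a joint would pass 70% of its speed; a pose out of reach is approached as far as the arm can. A call with a number of a shift or a turn outside -1 to 1 is refused whole. A call with a gripper value outside its range is refused whole. "claw" is the opening, from 0 (shut) to 1 (fully open), set as the call begins (left out, the last holds). The fingers move at their own pace and stop on an object; "force" is the grip in N (left out, the last holds). Time passes only in rows, so rows that repeat a pose let the fingers close. It gives the time, the measured TCP pose, the force, the opening and the grip force at its end, in the units of the state.
- sensors.get_state(): the state, without advancing time (a new reading comes with each control period).
- eyes.camera(name): name is "scene" or "side" or "wrist"; returns a dict with "pixels" (480x640x3 uint8, blue, green, red), "fx", "fy", "cx", "cy" (pixels), "T" (4x4, takes a point from camera to world coordinates); the wrist camera has in their place "tool_from_camera" (4x4, takes a point from camera to tool coordinates, whose origin is the TCP and whose axes are the flange's). Camera axes: x right, y down, z forward; pixel columns grow to the right and rows downward; lengths in m; the calibration is good to about 2 mm. A picture is of the moment at which its call begins: read the wrist's pose just before it. There is no depth.
- order.sign_off(): hands the job in; it is judged then, once.
The state is a dict: "clock": time; "joints": joint angles; "qd": joint speeds; "effort": joint torques, N m; "tool_pos": TCP position; "tcp_rot": TCP orientation; "wrist_force": force on the tool from outside, world axes, zero at the start; "wrist_torque": the same for the moment, N m; "finger_gap": finger opening in m; "finger_force": force on a finger pad.
Only numpy, scipy, OpenCV 4.12 (cv2) and the standard library are available. Lean on these libraries where they do the work, as an engineer would, in place of code of your own. Each camera call takes 0.05 s, during which the arm holds its last target. There are 200 camera calls.

## Working session

There is one attempt and no reset: what is moved stays moved. The work goes in short steps, Python scripts to look and compute and a tool call to move; the robot and the scene stay as the last step left them, time stands still between calls to the robot, and variables do not carry over. Pictures are saved under pics/ and viewed, at most 10 in all, crops included, and the job is handed in when it is done.

Besides the shell and the picture viewer there is one more tool, called after "Request:" as name(argument=value, ...) on one line, values as JSON. play_rows: Moves the arm, as the interface text tells. Scaled input: -1 to 1 covers 25 cm each way for a shift and 90 degrees each way for a turn. Its arguments: {"type":"object","properties":{"moves":{"type":"array","items":{"type":"object","properties":{"travel":{"type":"array","items":{"type":"number","minimum":-1,"maximum":1}},"dr":{"type":"array","items":{"type":"number","minimum":-1,"maximum":1}}}}},"claw":{"type":"number"},"force":{"type":"number"}},"required":["moves"]}

```bash
ls; mkdir -p pics; python3 - <<'E'
from bench import sensors, eyes
import cv2,numpy as np
s=sensors.get_state()
print(s)
ims=[]
for n in("scene","side"):
    c=eyes.camera(n); cv2.imwrite(f"pics/{n}0.png",c["pixels"]); print(n,c["fx"],c["fy"],c["cx"],c["cy"],c["T"].round(4).tolist() if hasattr(c["T"],'round') else c["T"])
E
```

```text
pics
{'clock': 0.0, 'joints': array([-1.12900782e+00,  2.41392572e-01,  3.69572320e-03,  1.33519466e+00,
        2.50062917e-05,  1.57078895e+00]), 'qd': array([-0.00074999,  0.0011898 , -0.00190442,  0.00048058,  0.00137986,
       -0.00040711]), 'effort': array([-3.93318978e-04, -3.72315896e+01,  2.52407706e+01,  1.69454160e-02,
       -1.16817532e-05, -1.01246382e-06]), 'tool_pos': array([ 0.21350997, -0.45140878,  0.23041227]), 'tcp_rot': array([[ 9.03985289e-01,  4.27562669e-01, -8.73201856e-04],
       [ 4.27563560e-01, -9.03983282e-01,  1.90470693e-03],
       [ 2.50216988e-05, -2.09517634e-03, -9.99997805e-01]]), 'wrist_force': array([ 0.29055674, -0.13627448, -0.12532184]), 'wrist_torque': array([-0.03906815, -0.05707213,  0.01290026]), 'finger_force': 0.0, 'finger_gap': 0.08550173050038862}
scene 503.45696672889693 503.45696672889693 319.9564949122715 243.8263649864793 [[-0.6798, 0.5406, -0.4956, 1.1376], [0.7333, 0.5158, -0.443, 0.5575], [0.0161, -0.6646, -0.747, 1.012], [0.0, 0.0, 0.0, 1.0]]
side 557.9124907169806 557.9124907169806 314.8170292408797 247.1996535553067 [[-0.9864, -0.1076, 0.124, 0.3278], [-0.1627, 0.5407, -0.8253, 1.2421], [0.0218, -0.8343, -0.5508, 0.917], [0.0, 0.0, 0.0, 1.0]]
```

View pics/scene0.png

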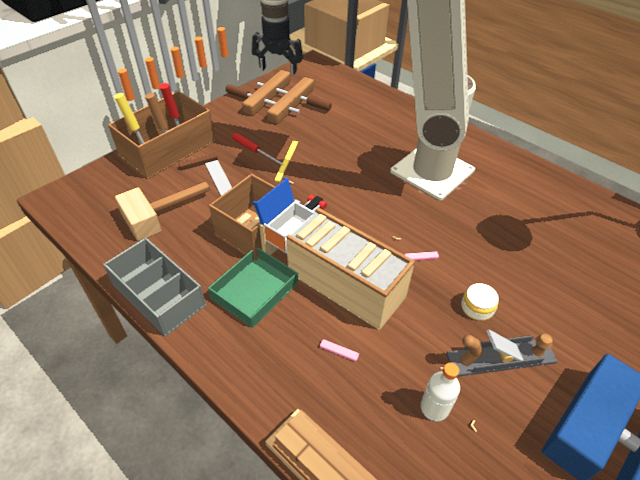

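View pics/side0.png

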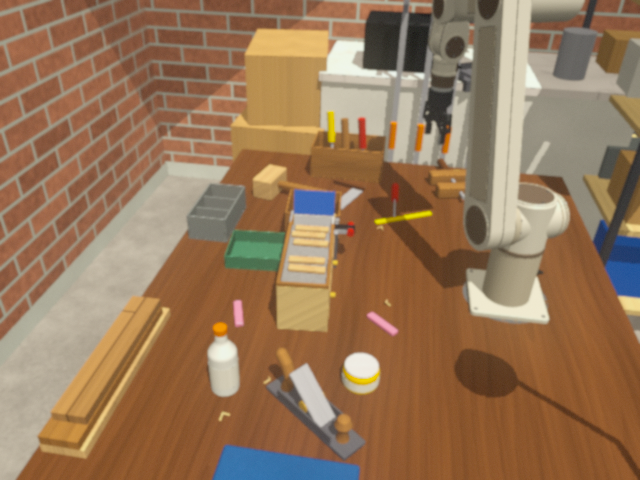

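Scene view: the five beech tenons lie on the deck at about (312,228), (323,236), (336,243), (362,257), (377,265). The look-alikes are pink bars at (421,256) and (339,350), spares in the stock box at (245,218), and wood scraps. The trough is at (292,220), the lid at (276,203), the buttons at (316,201) and the job box at (253,287). I choose the five on the deck, and will check them in one crop with rays.

```bash
cat > h.py <<'E'
import cv2,numpy as np
from bench import sensors, eyes
def ray(c,u,v,z):
    T=np.array(c["T"]); d=T[:3,:3]@np.array([(u-c["cx"])/c["fx"],(v-c["cy"])/c["fy"],1]); o=T[:3,3]
    return o+d*(z-o[2])/d[2]
def proj(c,P):
    T=np.array(c["T"]); p=T[:3,:3].T@(np.asarray(P,float)-T[:3,3]); return c["fx"]*p[0]/p[2]+c["cx"],c["fy"]*p[1]/p[2]+c["cy"]
E
python3 - <<'E'
from h import *
c=eyes.camera("scene"); im=c["pixels"]
x0,y0,w,h=200,170,220,160
cr=cv2.resize(im[y0:y0+h,x0:x0+w],None,fx=3.6,fy=3.6,interpolation=cv2.INTER_CUBIC)
cv2.imwrite("pics/crop1.png",cr)
hsv=cv2.cvtColor(im,cv2.COLOR_BGR2HSV)
for p in [(312,228),(362,257),(345,245),(320,290),(253,290),(316,201),(276,203)]: print(p,hsv[p[1],p[0]])
m=cv2.inRange(hsv,(12,50,190),(32,140,255)); 
roi=np.zeros_like(m); roi[205:290,290:410]=255; m&=roi
cs,_=cv2.findContours(m,cv2.RETR_EXTERNAL,cv2.CHAIN_APPROX_NONE)
for k in cs:
    if cv2.contourArea(k)<60: continue
    W=np.array([ray(c,*p[0],.142)[:2] for p in k],np.float32)
    r=cv2.minAreaRect(W); print("beech",cv2.boundingRect(k),np.round(r[0],4),np.round(r[1],4),r[2])
def blob(lo,hi,z,roi=None):
    m=cv2.inRange(hsv,lo,hi)
    if roi: q=np.zeros_like(m); q[roi[1]:roi[3],roi[0]:roi[2]]=255; m&=q
    cs,_=cv2.findContours(m,cv2.RETR_EXTERNAL,cv2.CHAIN_APPROX_NONE)
    for k in cs:
        if cv2.contourArea(k)<15: continue
        W=np.array([ray(c,*p[0],z)[:2] for p in k],np.float32); r=cv2.minAreaRect(W); print(lo,cv2.boundingRect(k),np.round(r[0],4),np.round(r[1],4),r[2])
blob((65,80,40),(90,255,255),.042,(200,240,310,330))
blob((0,180,90),(6,255,255),.108,(300,185,335,220))
E
```

```text
(312, 228) [ 29  53 255]
(362, 257) [ 28  52 255]
(345, 245) [ 27  11 234]
(320, 290) [ 19 102 165]
(253, 290) [ 70 100 187]
(316, 201) [ 0  0 55]
(276, 203) [109 186 195]
beech (394, 270, 16, 20) [0.5125 0.2518] [0.0653 0.0245] 4.799351215362549
beech (386, 263, 24, 27) [0.5108 0.2324] [0.0934 0.0092] 5.118195056915283
beech (362, 249, 29, 29) [0.5139 0.1705] [0.0941 0.0225] 2.565924882888794
beech (348, 242, 28, 28) [0.5187 0.1345] [0.0912 0.0226] 4.10605001449585
beech (290, 221, 92, 69) [0.5781 0.0978] [0.2296 0.1111] 70.02962493896484
beech (297, 214, 29, 25) [ 0.5307 -0.0117] [0.0918 0.0244] 4.280592918395996
beech (317, 208, 69, 45) [0.5167 0.0601] [0.1033 0.1998] 5.887044429779053
(65, 80, 40) (209, 248, 89, 79) [ 0.6987 -0.0453] [0.1843 0.1567] 5.616520404815674
(0, 180, 90) (318, 201, 8, 8) [ 0.4352 -0.0683] [0.0261 0.0181] 42.45008850097656
(0, 180, 90) (308, 195, 7, 6) [ 0.4349 -0.1059] [0.0191 0.0157] 43.73585510253906
```

View pics/crop1.png

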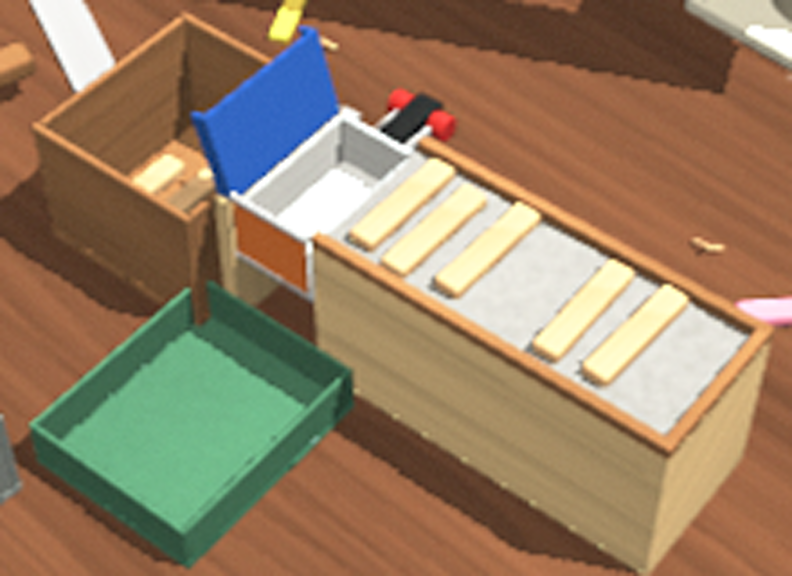

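The crop shows the five beech bars on the grey deck, with the pink bars clearly off it. Rail outer corners are at crop (425,140), (770,328), (670,450) and (318,236), the lid is open, and the buttons are at (400,100) and (442,124).

```bash
cat >> h.py <<'E'
E
python3 - <<'E'
from h import *
c=eyes.camera("scene"); im=c["pixels"]
P=[ray(c,200+u/3.6-.4,170+v/3.6-.4,.14) for u,v in [(425,138),(772,328),(672,450),(316,236)]]
P=np.array(P); print(P.round(4)); 
print("w",np.linalg.norm(P[1]-P[2]),np.linalg.norm(P[0]-P[3]),"l",np.linalg.norm(P[1]-P[0]),np.linalg.norm(P[2]-P[3]))
for a,b in((0,1),(3,2)): d=P[b]-P[a]; print(np.degrees(np.arctan2(-d[0],d[1])))
# tenons: better threshold inside deck
s=eyes.camera("side")
hs=cv2.cvtColor(im,cv2.COLOR_BGR2HSV)
for n,cc in(("scene",c),("side",s)):
    hsv=cv2.cvtColor(cc["pixels"],cv2.COLOR_BGR2HSV)
    poly=np.array([proj(cc,p) for p in P]); cen=poly.mean(0); 
    print(n,poly.round(1).tolist())
    inner=(cen+(poly-cen)*.93).astype(np.int32)
    q=np.zeros(hsv.shape[:2],np.uint8); cv2.fillPoly(q,[inner],255)
    m=cv2.inRange(hsv,(15,36,200),(36,150,255))&q
    N,l,st,ce=cv2.connectedComponentsWithStats(m)
    for i in range(1,N):
        if st[i,4]<40: continue
        k=np.argwhere(l==i)[:,::-1]; W=np.array([ray(cc,*p,.142)[:2] for p in k],np.float32); r=cv2.minAreaRect(W)
        print(ce[i].round(1),st[i,4],W.mean(0).round(4),np.round(r[0],4),np.round(r[1],4),round(r[2],1))
    m=cv2.inRange(hsv,(0,170,80),(6,255,255))
    N,l,st,ce=cv2.connectedComponentsWithStats(m)
    for i in range(1,N):
        if 12<st[i,4]<300 : print("red",ce[i].round(1),st[i,4],ray(cc,*ce[i],.105).round(4))
E
```

```text
[[ 0.4757 -0.0446  0.14  ]
 [ 0.4496  0.229   0.14  ]
 [ 0.5677  0.2413  0.14  ]
 [ 0.5919 -0.0336  0.14  ]]
w 0.11865819365663159 0.11667093508321237 l 0.27483411083368064 0.2759788045422991
5.449699669977101
5.038050383308122
scene [[317.7, 207.9], [414.0, 260.7], [386.3, 294.6], [287.4, 235.2]]
[337.  236.2] 360 [0.5146 0.054 ] [0.5197 0.0425] [0.0985 0.145 ] 5.3
[311.6 226. ] 285 [ 0.5321 -0.0115] [ 0.5309 -0.0116] [0.0906 0.0263] 5.1
[320.1 237.9] 393 [0.546  0.0287] [0.5342 0.0481] [0.0988 0.1539] 5.0
[361.9 255.7] 314 [0.5207 0.1348] [0.5197 0.1345] [0.0908 0.0239] 5.9
[376.3 262.3] 321 [0.5133 0.1708] [0.5132 0.1704] [0.0927 0.0226] 2.6
red [244.8 141.6] 228 [ 0.3938 -0.4124  0.105 ]
red [310.6 197.1] 31 [ 0.4321 -0.1099  0.105 ]
red [322.4 204.2] 51 [ 0.4306 -0.0693  0.105 ]
side [[332.0, 223.7], [326.9, 285.3], [275.4, 282.5], [289.0, 221.4]]
[310.  230.5] 419 [0.5276 0.0046] [0.5276 0.0044] [0.0935 0.0639] 3.1
[310.4 241.6] 216 [0.5175 0.0576] [0.5177 0.0571] [0.0899 0.0316] 2.9
[306.7 258.8] 258 [0.5133 0.1356] [0.5138 0.136 ] [0.0912 0.0304] 6.4
[306.8 267.6] 257 [0.5067 0.1721] [0.5075 0.1724] [0.09   0.0288] 3.2
red [362. 134.] 149 [ 0.4612 -0.787   0.105 ]
red [394.7 191.2] 103 [ 0.3165 -0.3382  0.105 ]
red [350.5 223.3] 18 [ 0.4312 -0.1153  0.105 ]
red [350.5 231.7] 47 [ 0.4263 -0.0704  0.105 ]
```

Request:
play_rows(moves=[{"travel": [0.1, 0.2, 0.16], "dr": [0, 0, 0.1]}, {"travel": [0.6, 1, 0.28], "dr": [0, 0, 0.5]}, {"travel": [0.6, 1, 0.28], "dr": [0, 0, 0.5]}, {"travel": [0.6, 1, 0.28], "dr": [0, 0, 0.5]}, {"travel": [0.6, 1, 0.28], "dr": [0, 0, 0.5]}, {"travel": [0.6, 1, 0.28], "dr": [0, 0, 0.5]}, {"travel": [0.6, 1, 0.28], "dr": [0, 0, 0.5]}, {"travel": [0.6, 1, 0.28], "dr": [0, 0, 0.5]}])

```text
clock: 1.05
tool_pos: [0.3645, -0.2009, 0.3015]
tcp_rot: [[0.333, 0.943, 0.0], [0.943, -0.333, -0.001], [-0.0, 0.0, -1.0]]
wrist_force: [-0.4, 0.5, 0.5]
finger_gap: 0.0853
finger_force: 0.0
```

Request:
play_rows(moves=[{"travel": [0.5, 0.8, 0.1], "dr": [0, 0, 0.277]}, {"travel": [0.5, 0.8, 0.1], "dr": [0, 0, 0.277]}, {"travel": [0.5, 0.8, 0.1], "dr": [0, 0, 0.277]}, {"travel": [0.5, 0.8, 0.1], "dr": [0, 0, 0.277]}, {"travel": [0.5, 0.8, 0.1], "dr": [0, 0, 0.277]}, {"travel": [0.5, 0.8, 0.1], "dr": [0, 0, 0.277]}, {"travel": [0.5, 0.8, 0.1], "dr": [0, 0, 0.277]}])

```text
clock: 1.75
tool_pos: [0.4887, -0.0032, 0.3254]
tcp_rot: [[-0.09, 0.996, -0.002], [0.996, 0.09, -0.001], [-0.001, -0.002, -1.0]]
wrist_force: [-0.7, 0.1, 0.7]
finger_gap: 0.0854
finger_force: 0.0
```

```bash
cat >> h.py <<'E'
def wcam():
    s=sensors.get_state(); c=eyes.camera("wrist"); T=np.eye(4); T[:3,:3]=s["tcp_rot"]; T[:3,3]=s["tool_pos"]
    c["T"]=T@np.array(c["tool_from_camera"]); return s,c
E
python3 - <<'E'
from h import *
s,c=wcam(); print(s["clock"],s["tool_pos"],s["tcp_rot"].round(4).tolist(),s["joints"].round(3),s["finger_gap"]); print(np.array(c["T"]).round(4).tolist(),c["fx"])
cv2.imwrite("pics/w1.png",c["pixels"])
np.savez("w1.npz",T=c["T"],k=[c["fx"],c["fy"],c["cx"],c["cy"]])
E
```

```text
1.75 [ 0.48866044 -0.00316215  0.32539313] [[-0.0904, 0.9959, -0.0021], [0.9959, 0.0904, -0.0008], [-0.0006, -0.0021, -1.0]] [-6.000e-03  2.000e-01  1.950e-01  1.568e+00 -1.000e-03  1.474e+00] 0.08538222463308892
[[0.9958, 0.0872, 0.0283, 0.4813], [0.0917, -0.9408, -0.3264, 0.0816], [-0.0018, 0.3276, -0.9448, 0.4677], [0.0, 0.0, 0.0, 1.0]] 363.1748872508055
```

View pics/w1.png

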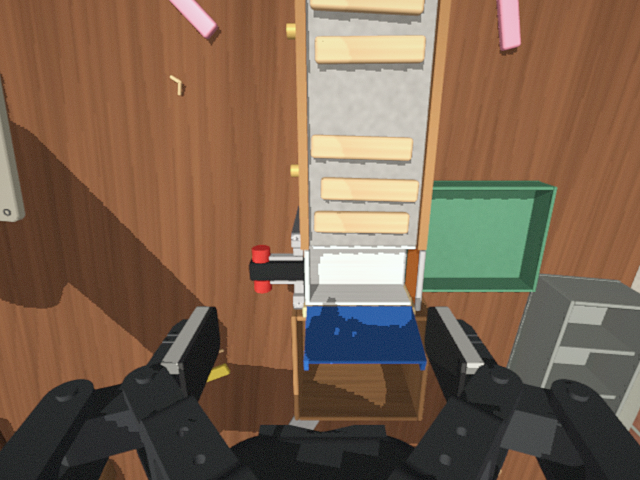

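The wrist view shows the deck with four bars at rows 50, 148, 189 and 222, and the fifth at row 5. The deck edge is at row 248, the trough at (362,270), the lid at (365,335), and the buttons at (262,253) and (262,285).

```bash
python3 - <<'E'
from h import *
d=np.load("w1.npz"); c=dict(T=d["T"],fx=d["k"][0],fy=d["k"][1],cx=d["k"][2],cy=d["k"][3])
im=cv2.imread("pics/w1.png"); hsv=cv2.cvtColor(im,cv2.COLOR_BGR2HSV)
yaw=np.radians(5.25); X=np.array([np.cos(yaw),np.sin(yaw)]); Y=np.array([-np.sin(yaw),np.cos(yaw)])
m=cv2.inRange(hsv,(12,60,170),(30,150,255)); q=np.zeros_like(m); q[0:240,309:432]=255; m&=q
N,l,st,ce=cv2.connectedComponentsWithStats(m)
for i in range(1,N):
    if st[i,4]<800: continue
    k=np.argwhere(l==i)[:,::-1]; W=np.array([ray(c,*p,.142)[:2] for p in k],np.float32); r=cv2.minAreaRect(W)
    print("ten",st[i].tolist(),np.round(r[0],4),np.round(r[1],4),round(r[2],1),"tray xy",np.round([r[0]@X,r[0]@Y],4))
m=cv2.inRange(hsv,(0,170,80),(6,255,255)); q[:]=0; q[235:300,245:280]=255; m&=q
N,l,st,ce=cv2.connectedComponentsWithStats(m)
for i in range(1,N):
    if st[i,4]>30: 
        w=ray(c,*ce[i],.107); print("red",ce[i],st[i],w.round(4),np.round([w[:2]@X,w[:2]@Y],4))
for n,u,v,z in [("railL",296.5,100,.14),("railL",299,230,.14),("railR",441,100,.14),("railR",427,230,.14),("deckedge",365,247.5,.13),("greenTL",437,184,.042),("greenBR",536,290,.042),("greenTR",554,184,.042),("stockBL",296,419,.115),("stockBR",421,419,.115)]:
    w=ray(c,u,v,z); print(n,w.round(4),np.round([w[:2]@X,w[:2]@Y],4))
print("scene est deck", np.round([np.array([.521,.0925])@X,np.array([.521,.0925])@Y],4))
E
```

```text
ten [310, 0, 115, 13, 1169] [0.5087 0.1597] [0.0886 0.0081] 5.2 tray xy [0.5211 0.1125]
ten [315, 35, 111, 28, 2901] [0.5149 0.1303] [0.0886 0.0191] 5.8 tray xy [0.5247 0.0826]
ten [419, 101, 13, 139, 867] [0.5814 0.0346] [0.0084 0.1235] 5.3 tray xy [ 0.5821 -0.0187]
ten [311, 135, 102, 26, 2352] [0.5182 0.0526] [0.0888 0.0199] 3.6 tray xy [0.5208 0.0049]
ten [321, 177, 98, 25, 2178] [0.5301 0.0163] [0.0885 0.0207] 3.7 tray xy [ 0.5293 -0.0323]
ten [314, 211, 96, 23, 2036] [ 0.5266 -0.0152] [0.0887 0.0214] 4.4 tray xy [ 0.523  -0.0633]
red [260.26460481 253.54639175] [252 245  18  18 291] [ 0.4283 -0.0709  0.107 ] [ 0.42   -0.1098]
red [262.06565657 286.28282828] [254 280  18  14 198] [ 0.4317 -0.1099  0.107 ] [ 0.4199 -0.1489]
railL [0.4586 0.0862 0.14  ] [0.4646 0.0438]
railL [ 0.469  -0.0294  0.14  ] [ 0.4643 -0.0722]
railR [0.5804 0.0974 0.14  ] [0.5869 0.0439]
railR [ 0.5902 -0.0182  0.14  ] [ 0.586  -0.0721]
deckedge [ 0.5354 -0.0451  0.13  ] [ 0.5291 -0.0939]
greenTL [0.6239 0.0097 0.042 ] [ 0.6221 -0.0474]
greenBR [ 0.7801 -0.1166  0.042 ] [ 0.7662 -0.1874]
greenTR [0.7615 0.0225 0.042 ] [ 0.7604 -0.0473]
stockBL [ 0.482  -0.2864  0.115 ] [ 0.4538 -0.3293]
stockBR [ 0.6373 -0.2718  0.115 ] [ 0.6097 -0.3289]
scene est deck [0.5273 0.0444]
```

Request:
play_rows(moves=[{"travel": [0.124, 0.38, 0]}, {"travel": [0.124, 0.38, 0]}, {"travel": [0.124, 0.38, -0.1]}, {"travel": [0.124, 0.38, -0.3]}, {"travel": [0.124, 0.38, -0.5]}, {"travel": [0.124, 0.38, -0.65]}, {"travel": [0.124, 0.38, -0.7]}, {"travel": [0.124, 0.38, -0.7]}], claw=0.6)

```text
invalid input at $.moves[0]: expected keys travel, dr
```

Request:
play_rows(moves=[{"travel": [0, 0, -0.016]}, {"travel": [0, 0, -0.032]}, {"travel": [0, 0, -0.04]}, {"travel": [0, 0, -0.04]}])

```text
invalid input at $.moves[0]: expected keys travel, dr
```

Request:
play_rows(moves=[{"travel": [0.124, 0.38, 0], "dr": [0, 0, 0]}, {"travel": [0.124, 0.38, 0], "dr": [0, 0, 0]}, {"travel": [0.124, 0.38, -0.1], "dr": [0, 0, 0]}, {"travel": [0.124, 0.38, -0.3], "dr": [0, 0, 0]}, {"travel": [0.124, 0.38, -0.5], "dr": [0, 0, 0]}, {"travel": [0.124, 0.38, -0.65], "dr": [0, 0, 0]}, {"travel": [0.124, 0.38, -0.7], "dr": [0, 0, 0]}, {"travel": [0.124, 0.38, -0.7], "dr": [0, 0, 0]}], claw=0.6)

```text
clock: 2.6
tool_pos: [0.5172, 0.0902, 0.1486]
tcp_rot: [[-0.088, 0.996, -0.006], [0.996, 0.088, -0.002], [-0.001, -0.007, -1.0]]
wrist_force: [0.3, -0.7, -0.2]
finger_gap: 0.0511
finger_force: 0.0
```

```bash
cat >> h.py <<'E'
yaw=np.radians(5.25); X=np.array([np.cos(yaw),np.sin(yaw)]); Y=np.array([-np.sin(yaw),np.cos(yaw)])
def st():
    s=sensors.get_state(); p=s["tool_pos"]; R=s["tcp_rot"]
    print(s["clock"],"world",p.round(4),"tray",np.round([p[:2]@X,p[:2]@Y],4),"yang",round(float(np.degrees(np.arctan2(R[1,1],R[0,1]))),2),"zax",R[:,2].round(3),"F",s["wrist_force"].round(2),"gap",round(float(s["finger_gap"]),4),"ff",s["finger_force"],"j",s["joints"].round(2))
E
python3 -c "
from h import *
st()
c=eyes.camera('side'); im=c['pixels']; cv2.imwrite('pics/s2.png',cv2.resize(im[170:310,240:400],None,fx=4,fy=4,interpolation=cv2.INTER_CUBIC))"
```

```text
2.6 world [0.5172 0.0902 0.1486] tray [0.5233 0.0425] yang 5.03 zax [-0.006 -0.002 -1.   ] F [ 0.31 -0.68 -0.2 ] gap 0.0511 ff 0.0 j [ 0.17  0.34 -0.07  1.16 -0.    1.66]
```

Request:
play_rows(moves=[{"travel": [0.008, 0, -0.03], "dr": [0, 0, 0]}, {"travel": [0.008, 0, -0.052], "dr": [0, 0, 0]}, {"travel": [0.008, 0, -0.052], "dr": [0, 0, 0]}])

```text
clock: 2.95
tool_pos: [0.5219, 0.0927, 0.1383]
tcp_rot: [[-0.091, 0.996, 0.0], [0.996, 0.091, -0.0], [-0.0, 0.0, -1.0]]
wrist_force: [-0.2, -0.5, -0.3]
finger_gap: 0.0513
finger_force: 0.0
```

```bash
python3 -c "
from h import *
st()
s,c=wcam(); cv2.imwrite('pics/w2.png',c['pixels'])"
```

```text
2.95 world [0.5219 0.0927 0.1383] tray [0.5282 0.0445] yang 5.21 zax [ 0. -0. -1.] F [-0.17 -0.47 -0.26] gap 0.0513 ff 0.0 j [ 0.18  0.36 -0.08  1.13 -0.    1.66]
```

View pics/w2.png

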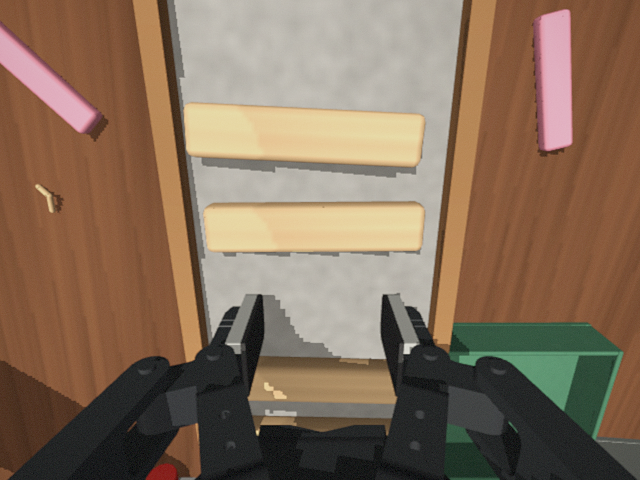

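The fingers straddle the gap behind bar c, inside the rails, and d and e (rows 228 and 134) are clear. I'll lower until I feel the deck.

Request:
play_rows(moves=[{"travel": [-0.008, 0, -0.008], "dr": [0, 0, 0]}, {"travel": [-0.008, 0, -0.014], "dr": [0, 0, 0]}, {"travel": [-0.008, 0, -0.02], "dr": [0, 0, 0]}, {"travel": [-0.008, 0, -0.02], "dr": [0, 0, 0]}])

```text
clock: 3.4
tool_pos: [0.5196, 0.0931, 0.1331]
tcp_rot: [[-0.092, 0.996, -0.0], [0.996, 0.092, -0.0], [-0.0, -0.0, -1.0]]
wrist_force: [-0.6, 0.2, -0.1]
finger_gap: 0.0514
finger_force: 0.0
```

Request:
play_rows(moves=[{"travel": [0.001, -0.02, -0.008], "dr": [0, 0, 0]}, {"travel": [0.005, -0.06, -0.008], "dr": [0, 0, 0]}, {"travel": [0.009, -0.1, -0.008], "dr": [0, 0, 0]}, {"travel": [0.013, -0.14, -0.008], "dr": [0, 0, 0]}, {"travel": [0.017, -0.18, -0.008], "dr": [0, 0, 0]}, {"travel": [0.02, -0.22, -0.008], "dr": [0, 0, 0]}, {"travel": [0.024, -0.26, -0.008], "dr": [0, 0, 0]}, {"travel": [0.028, -0.3, -0.008], "dr": [0, 0, 0]}, {"travel": [0.031, -0.34, -0.008], "dr": [0, 0, 0]}, {"travel": [0.035, -0.38, -0.008], "dr": [0, 0, 0]}, {"travel": [0.038, -0.41, -0.008], "dr": [0, 0, 0]}, {"travel": [0.041, -0.44, -0.008], "dr": [0, 0, 0]}, {"travel": [0.043, -0.47, -0.008], "dr": [0, 0, 0]}, {"travel": [0.046, -0.5, -0.008], "dr": [0, 0, 0]}, {"travel": [0.049, -0.53, -0.008], "dr": [0, 0, 0]}, {"travel": [0.051, -0.56, -0.008], "dr": [0, 0, 0]}, {"travel": [0.051, -0.56, -0.008], "dr": [0, 0, 0]}, {"travel": [0.051, -0.56, -0.008], "dr": [0, 0, 0]}])

```text
clock: 5.2
tool_pos: [0.5325, -0.0471, 0.1313]
tcp_rot: [[-0.091, 0.996, -0.0], [0.996, 0.091, 0.0], [0.0, -0.0, -1.0]]
wrist_force: [1.0, 1.1, -0.1]
finger_gap: 0.0512
finger_force: 0.0
```

```bash
python3 -c "
from h import *
st()
c=eyes.camera('scene'); im=c['pixels']; a=cv2.resize(im[170:290,230:420],None,fx=3,fy=3,interpolation=cv2.INTER_CUBIC)
cv2.imwrite('pics/s3.png',a)"
```

```text
5.2 world [ 0.5325 -0.0471  0.1313] tray [ 0.5259 -0.0957] yang 5.22 zax [-0.  0. -1.] F [ 1.03  1.13 -0.07] gap 0.0512 ff 0.0 j [-0.09  0.37 -0.08  1.12  0.    1.39]
```

View pics/s3.png

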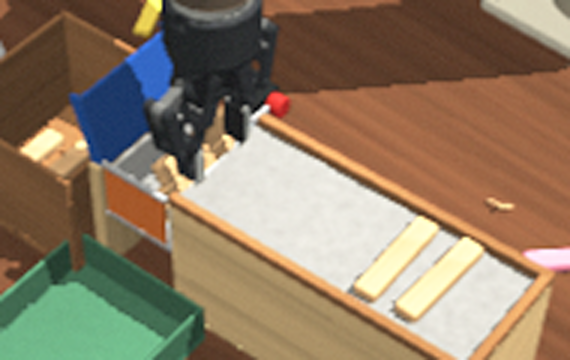

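Bars d and e stay on the deck. Bar c looks tilted at the trough's edge, so I'll push 12 mm more, then rise and look from above.

Request:
play_rows(moves=[{"travel": [0.002, -0.024, 0], "dr": [0, 0, 0]}, {"travel": [0.004, -0.048, 0], "dr": [0, 0, 0]}, {"travel": [0.004, -0.048, 0], "dr": [0, 0, 0]}, {"travel": [0.002, -0.03, 0.1], "dr": [0, 0, 0]}, {"travel": [0.002, -0.03, 0.3], "dr": [0, 0, 0]}, {"travel": [0.01, -0.1, 0.5], "dr": [0, 0, 0]}, {"travel": [0.02, -0.25, 0.68], "dr": [0, 0, 0]}, {"travel": [0.03, -0.4, 0.68], "dr": [0, 0, 0]}, {"travel": [0.04, -0.48, 0.68], "dr": [0, 0, 0]}, {"travel": [0.04, -0.48, 0.68], "dr": [0, 0, 0]}, {"travel": [0.04, -0.48, 0.68], "dr": [0, 0, 0]}])

```text
clock: 6.35
tool_pos: [0.5422, -0.167, 0.3008]
tcp_rot: [[-0.09, 0.996, -0.001], [0.996, 0.09, 0.001], [0.001, -0.001, -1.0]]
wrist_force: [-0.3, -0.2, 0.2]
finger_gap: 0.0514
finger_force: 0.0
```

```bash
python3 -c "
from h import *
st()
s,c=wcam(); cv2.imwrite('pics/w3.png',c['pixels']); np.savez('w3.npz',T=c['T'],k=[c['fx'],c['fy'],c['cx'],c['cy']])"
```

```text
6.35 world [ 0.5422 -0.167   0.3008] tray [ 0.5247 -0.216 ] yang 5.18 zax [-0.001  0.001 -1.   ] F [-0.26 -0.18  0.22] gap 0.0514 ff 0.0 j [-0.3   0.37  0.36  1.56  0.    1.18]
```

View pics/w3.png

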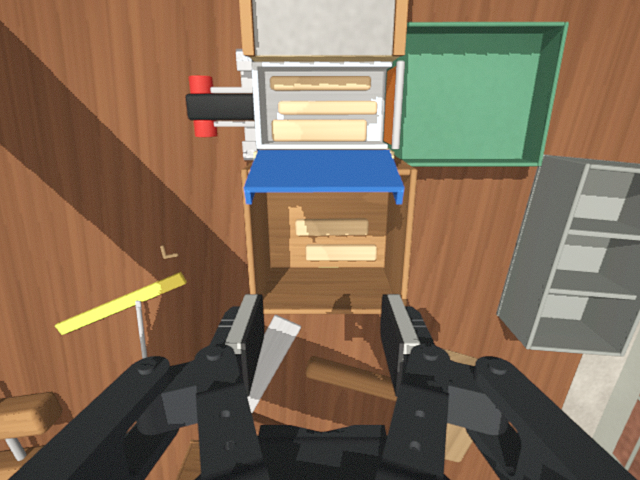

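All three bars lie flat in the trough (rows 83, 107, 130), with the lid edge at row 190. The fingers are behind the lid now, so I'll lower and push it towards the deck.

Request:
play_rows(moves=[{"travel": [0.003, -0.02, -0.2], "dr": [0, 0, 0]}, {"travel": [0.003, -0.02, -0.4], "dr": [0, 0, 0]}, {"travel": [0.003, -0.02, -0.54], "dr": [0, 0, 0]}, {"travel": [0.003, -0.02, -0.54], "dr": [0, 0, 0]}, {"travel": [0, 0.02, -0.54], "dr": [0, 0, 0]}, {"travel": [-0.004, 0.06, -0.54], "dr": [0, 0, 0]}, {"travel": [-0.008, 0.1, -0.54], "dr": [0, 0, 0]}, {"travel": [-0.012, 0.14, -0.54], "dr": [0, 0, 0]}, {"travel": [-0.016, 0.18, -0.54], "dr": [0, 0, 0]}, {"travel": [-0.02, 0.22, -0.54], "dr": [0, 0, 0]}, {"travel": [-0.024, 0.26, -0.54], "dr": [0, 0, 0]}, {"travel": [-0.024, 0.26, -0.54], "dr": [0, 0, 0]}, {"travel": [-0.024, 0.26, -0.3], "dr": [0, 0, 0]}, {"travel": [-0.024, 0.2, 0], "dr": [0, 0, 0]}, {"travel": [-0.01, 0.1, 0], "dr": [0, 0, 0]}, {"travel": [0, 0, 0], "dr": [0, 0, 0]}, {"travel": [0, 0, 0], "dr": [0, 0, 0]}])

```text
clock: 8.1
tool_pos: [0.5433, -0.1701, 0.3025]
tcp_rot: [[-0.087, 0.996, 0.003], [0.996, 0.087, -0.002], [-0.002, 0.003, -1.0]]
wrist_force: [-0.2, 0.2, -1.0]
finger_gap: 0.0511
finger_force: 0.0
```

```bash
python3 -c "
from h import *
st()
s,c=wcam(); cv2.imwrite('pics/w4.png',c['pixels'])
im=c['pixels'];hsv=cv2.cvtColor(im,cv2.COLOR_BGR2HSV); m=cv2.inRange(hsv,(100,120,40),(120,255,255)); k=cv2.findNonZero(m); x,y,w,h=cv2.boundingRect(k); print(x,y,w,h,cv2.countNonZero(m))
for u,v in((x,y),(x+w,y+h)):
  p=ray(c,u,v,.13); print(p[:2]@X,p[:2]@Y)
"
```

```text
8.1 world [ 0.5433 -0.1701  0.3025] tray [ 0.5255 -0.2191] yang 5.02 zax [ 0.003 -0.002 -1.   ] F [-0.2   0.25 -1.03] gap 0.0511 ff 0.0 j [-0.3   0.37  0.36  1.56 -0.    1.18]
248 54 148 92 12674
0.468734074914999 -0.0941123356113646
0.58905349770726 -0.16472309318103587
```

View pics/w4.png

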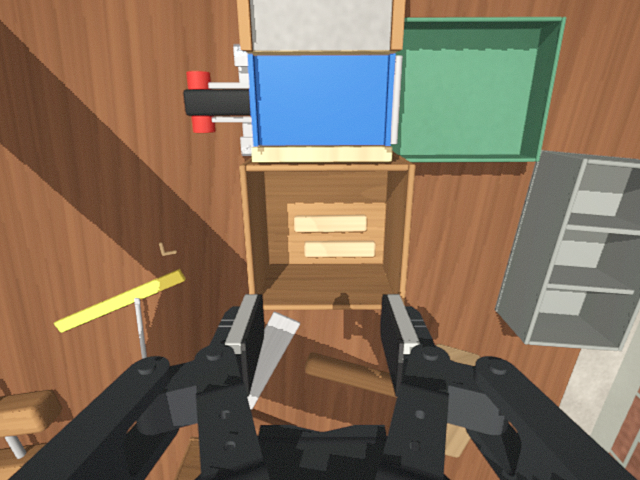

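The lid is shut: its blue face spans tray Y -0.094 to -0.165, matching the sizes given. Next I'll go behind bar e.

Request:
play_rows(moves=[{"travel": [-0.03, 0.4, 0], "dr": [0, 0, 0.002]}, {"travel": [-0.069, 0.75, 0], "dr": [0, 0, 0.002]}, {"travel": [-0.069, 0.75, 0], "dr": [0, 0, 0.002]}, {"travel": [-0.069, 0.75, 0], "dr": [0, 0, 0.002]}, {"travel": [-0.069, 0.75, 0], "dr": [0, 0, 0.002]}])

```text
clock: 8.65
tool_pos: [0.5238, 0.0255, 0.3005]
tcp_rot: [[-0.102, 0.995, -0.002], [0.995, 0.102, 0.002], [0.002, -0.002, -1.0]]
wrist_force: [-0.2, -0.5, 0.5]
finger_gap: 0.051
finger_force: 0.0
```

Request:
play_rows(moves=[{"travel": [-0.069, 0.75, 0], "dr": [0, 0, 0]}, {"travel": [-0.069, 0.75, 0], "dr": [0, 0, 0]}, {"travel": [-0.069, 0.75, 0], "dr": [0, 0, 0]}, {"travel": [-0.069, 0.75, 0], "dr": [0, 0, 0]}, {"travel": [-0.069, 0.75, -0.2], "dr": [0, 0, 0]}, {"travel": [-0.069, 0.75, -0.4], "dr": [0, 0, 0]}, {"travel": [-0.069, 0.75, -0.58], "dr": [0, 0, 0]}, {"travel": [-0.069, 0.75, -0.58], "dr": [0, 0, 0]}, {"travel": [-0.069, 0.75, -0.58], "dr": [0, 0, 0]}])

```text
clock: 9.55
tool_pos: [0.5075, 0.2075, 0.1561]
tcp_rot: [[-0.094, 0.996, -0.002], [0.996, 0.094, -0.001], [-0.001, -0.002, -1.0]]
wrist_force: [0.2, 0.3, 0.4]
finger_gap: 0.051
finger_force: 0.0
```

```bash
python3 -c "
from h import *
st()"
```

```text
9.55 world [0.5075 0.2075 0.1561] tray [0.5244 0.1602] yang 5.41 zax [-0.002 -0.001 -1.   ] F [0.25 0.34 0.36] gap 0.051 ff 0.0 j [ 0.39  0.38 -0.    1.19 -0.    1.86]
```

Request:
play_rows(moves=[{"travel": [0.002, 0, -0.05], "dr": [0, 0, 0]}, {"travel": [0.004, 0, -0.098], "dr": [0, 0, 0]}, {"travel": [0.004, 0, -0.098], "dr": [0, 0, 0]}, {"travel": [0.007, -0.04, -0.098], "dr": [0, 0, 0]}, {"travel": [0.012, -0.09, -0.098], "dr": [0, 0, 0]}, {"travel": [0.018, -0.15, -0.098], "dr": [0, 0, 0]}, {"travel": [0.024, -0.21, -0.098], "dr": [0, 0, 0]}, {"travel": [0.029, -0.27, -0.098], "dr": [0, 0, 0]}, {"travel": [0.034, -0.33, -0.098], "dr": [0, 0, 0]}, {"travel": [0.04, -0.39, -0.098], "dr": [0, 0, 0]}, {"travel": [0.045, -0.45, -0.098], "dr": [0, 0, 0]}, {"travel": [0.051, -0.51, -0.098], "dr": [0, 0, 0]}, {"travel": [0.056, -0.57, -0.098], "dr": [0, 0, 0]}, {"travel": [0.062, -0.63, -0.098], "dr": [0, 0, 0]}, {"travel": [0.067, -0.69, -0.098], "dr": [0, 0, 0]}, {"travel": [0.073, -0.75, -0.098], "dr": [0, 0, 0]}, {"travel": [0.078, -0.81, -0.098], "dr": [0, 0, 0]}, {"travel": [0.084, -0.87, -0.098], "dr": [0, 0, 0]}, {"travel": [0.089, -0.93, -0.098], "dr": [0, 0, 0]}, {"travel": [0.093, -0.98, -0.098], "dr": [0, 0, 0]}])

```text
clock: 11.55
tool_pos: [0.5314, -0.0384, 0.1318]
tcp_rot: [[-0.094, 0.996, -0.0], [0.996, 0.094, -0.0], [-0.0, -0.0, -1.0]]
wrist_force: [0.1, 0.5, -0.1]
finger_gap: 0.0514
finger_force: 0.0
```

```bash
python3 -c "
from h import *
st()
c=eyes.camera('scene'); im=c['pixels']; a=cv2.resize(im[170:290,230:420],None,fx=3,fy=3,interpolation=cv2.INTER_CUBIC)
cv2.imwrite('pics/s5.png',a)"
```

```text
11.55 world [ 0.5314 -0.0384  0.1318] tray [ 0.5256 -0.0868] yang 5.4 zax [-0. -0. -1.] F [ 0.11  0.52 -0.08] gap 0.0514 ff 0.033571120220585726 j [-0.07  0.37 -0.09  1.12 -0.    1.4 ]
```

View pics/s5.png

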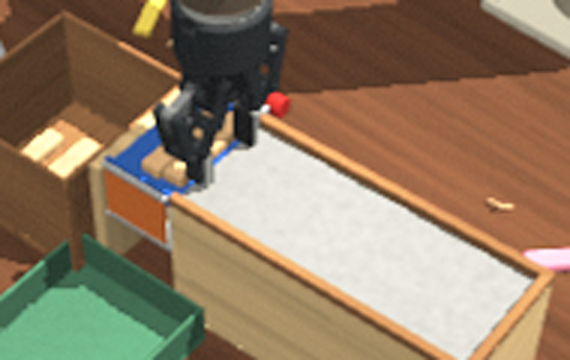

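Request:
play_rows(moves=[{"travel": [0.004, -0.04, 0], "dr": [0, 0, 0]}, {"travel": [0.008, -0.09, 0], "dr": [0, 0, 0]}, {"travel": [0.012, -0.13, -0.008], "dr": [0, 0, 0]}, {"travel": [0.016, -0.17, -0.016], "dr": [0, 0, 0]}, {"travel": [0.02, -0.21, -0.016], "dr": [0, 0, 0]}, {"travel": [0.024, -0.25, -0.016], "dr": [0, 0, 0]}, {"travel": [0.028, -0.29, -0.016], "dr": [0, 0, 0]}, {"travel": [0.031, -0.33, -0.016], "dr": [0, 0, 0]}, {"travel": [0.035, -0.37, -0.016], "dr": [0, 0, 0]}, {"travel": [0.039, -0.41, -0.016], "dr": [0, 0, 0]}, {"travel": [0.041, -0.44, -0.016], "dr": [0, 0, 0]}, {"travel": [0.043, -0.46, -0.016], "dr": [0, 0, 0]}, {"travel": [0.043, -0.46, -0.016], "dr": [0, 0, 0]}, {"travel": [0.043, -0.46, 0.1], "dr": [0, 0, 0]}, {"travel": [0.043, -0.46, 0.3], "dr": [0, 0, 0]}, {"travel": [0.043, -0.46, 0.5], "dr": [0, 0, 0]}, {"travel": [0.043, -0.52, 0.68], "dr": [0, 0, 0]}, {"travel": [0.043, -0.52, 0.68], "dr": [0, 0, 0]}, {"travel": [0.043, -0.52, 0.68], "dr": [0, 0, 0]}])

```text
clock: 13.5
tool_pos: [0.5427, -0.1671, 0.3033]
tcp_rot: [[-0.094, 0.996, 0.004], [0.996, 0.094, -0.001], [-0.001, 0.003, -1.0]]
wrist_force: [-0.8, 0.3, -0.3]
finger_gap: 0.0514
finger_force: 0.0
```

```bash
python3 -c "
from h import *
st()
s,c=wcam(); cv2.imwrite('pics/w6.png',c['pixels']); im=c['pixels'];hsv=cv2.cvtColor(im,cv2.COLOR_BGR2HSV); m=cv2.inRange(hsv,(0,170,80),(6,255,255)); m[:, :150]=0; m[:,240:]=0; m[160:]=0
N,l,t,ce=cv2.connectedComponentsWithStats(m)
for i in range(1,N):
  if t[i,4]>60:
    w=ray(c,*ce[i],.108); print('red',t[i],w.round(4),w[:2]@X,w[:2]@Y)
"
```

```text
13.5 world [ 0.5427 -0.1671  0.3033] tray [ 0.5252 -0.2161] yang 5.42 zax [ 0.004 -0.001 -1.   ] F [-0.75  0.32 -0.34] gap 0.0514 ff 0.0 j [-0.3   0.36  0.36  1.56  0.    1.18]
red [188  75  24  18 365] [ 0.4289 -0.0723  0.108 ] 0.42052472231140636 -0.1112600891179743
red [193 118  24  18 350] [ 0.4321 -0.1084  0.108 ] 0.4203352564041705 -0.14743195683476423
```

View pics/w6.png

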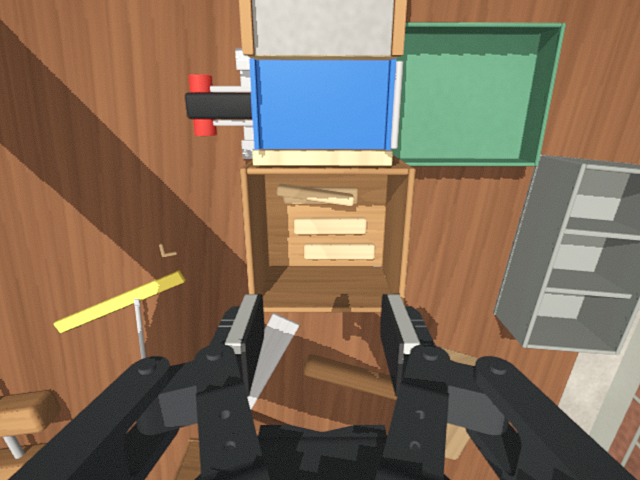

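The lid and deck are clear. The two extras lie in the stock box at about (317,195), and the spares are undisturbed at rows 227 and 252. The handle midpoint is tray (0.420, -0.130). I'll turn 90 degrees above it.

Request:
play_rows(moves=[{"travel": [-0.1, 0.1, 0], "dr": [0, 0, 0.09]}, {"travel": [-0.25, 0.2, 0], "dr": [0, 0, 0.18]}, {"travel": [-0.45, 0.304, 0], "dr": [0, 0, 0.27]}, {"travel": [-0.45, 0.304, 0], "dr": [0, 0, 0.36]}, {"travel": [-0.45, 0.304, 0], "dr": [0, 0, 0.45]}, {"travel": [-0.45, 0.304, 0], "dr": [0, 0, 0.54]}, {"travel": [-0.45, 0.304, 0], "dr": [0, 0, 0.63]}, {"travel": [-0.45, 0.304, 0], "dr": [0, 0, 0.72]}, {"travel": [-0.45, 0.304, -0.1], "dr": [0, 0, 0.81]}, {"travel": [-0.45, 0.304, -0.25], "dr": [0, 0, 0.9]}, {"travel": [-0.45, 0.304, -0.41], "dr": [0, 0, 0.998]}, {"travel": [-0.45, 0.304, -0.41], "dr": [0, 0, 0.998]}, {"travel": [-0.45, 0.304, -0.41], "dr": [0, 0, 0.998]}, {"travel": [-0.45, 0.304, -0.41], "dr": [0, 0, 0.998]}], claw=1, force=40)

```text
clock: 14.95
tool_pos: [0.4307, -0.0911, 0.2009]
tcp_rot: [[-0.996, -0.09, 0.002], [-0.09, 0.996, -0.0], [-0.002, -0.001, -1.0]]
wrist_force: [0.0, -0.7, -0.0]
finger_gap: 0.0851
finger_force: 0.0
```

```bash
python3 -c "
from h import *
st()
s,c=wcam(); cv2.imwrite('pics/w7.png',c['pixels']); hsv=cv2.cvtColor(c['pixels'],cv2.COLOR_BGR2HSV); m=cv2.inRange(hsv,(0,170,80),(6,255,255))
N,l,t,ce=cv2.connectedComponentsWithStats(m)
for i in range(1,N):
  if t[i,4]>100:
    w=ray(c,*ce[i],.108); print('red',t[i],w.round(4),w[:2]@X,w[:2]@Y)
print('handle tool',proj(c,[.4301,-.0910,.108]))
"
```

```text
14.95 world [ 0.4307 -0.0911  0.2009] tray [ 0.4206 -0.1301] yang 95.14 zax [ 0.002 -0.    -1.   ] F [ 0.04 -0.68 -0.01] gap 0.0851 ff 0.0 j [-0.21  0.14 -0.2   1.23  0.   -0.3 ]
red [286 221  22  28 490] [ 0.4297 -0.1079  0.108 ] 0.4180639717771618 -0.14672769423878393
red [339 221  21  28 471] [ 0.4263 -0.072   0.108 ] 0.4179723150505801 -0.11071501038736521
handle tool (np.float64(321.16533156476413), np.float64(237.0651828091539))
```

View pics/w7.png

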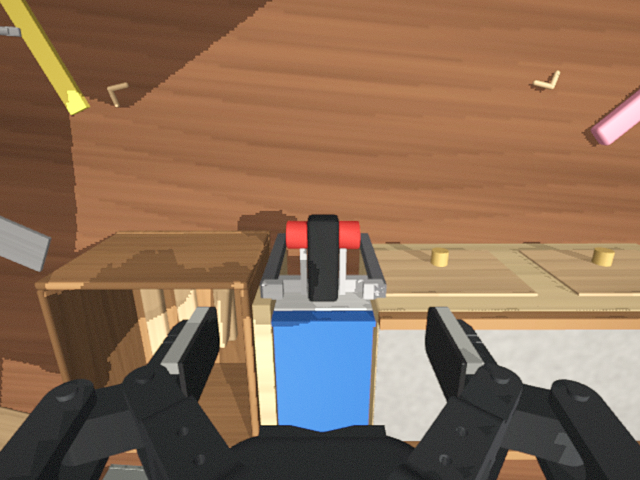

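The buttons are at (297,235) and (350,235), centred between the open fingers, and the posts at (275,288) and (372,288) are clear. I'll lower and pinch.

Request:
play_rows(moves=[{"travel": [-0.006, 0.004, -0.2], "dr": [0, 0, 0]}, {"travel": [-0.006, 0.004, -0.35], "dr": [0, 0, 0]}, {"travel": [-0.006, 0.004, -0.45], "dr": [0, 0, 0]}, {"travel": [-0.006, 0.004, -0.484], "dr": [0, 0, 0]}, {"travel": [-0.006, 0.004, -0.484], "dr": [0, 0, 0]}, {"travel": [-0.006, 0.004, -0.484], "dr": [0, 0, 0]}])

```text
clock: 15.6
tool_pos: [0.4298, -0.0904, 0.0801]
tcp_rot: [[-0.996, -0.091, 0.003], [-0.091, 0.996, -0.001], [-0.003, -0.001, -1.0]]
wrist_force: [-0.1, 0.2, -0.7]
finger_gap: 0.0853
finger_force: 0.0
```

Request:
play_rows(moves=[{"travel": [0, 0, 0], "dr": [0, 0, 0]}, {"travel": [0, 0, 0], "dr": [0, 0, 0]}, {"travel": [0, 0, 0], "dr": [0, 0, 0]}, {"travel": [0, 0, 0], "dr": [0, 0, 0]}, {"travel": [0, 0, 0], "dr": [0, 0, 0]}, {"travel": [0, 0, 0], "dr": [0, 0, 0]}, {"travel": [0, 0, 0], "dr": [0, 0, 0]}, {"travel": [0, 0, 0], "dr": [0, 0, 0]}], claw=0.3, force=30)

```text
clock: 16.4
tool_pos: [0.4291, -0.0908, 0.0797]
tcp_rot: [[-0.996, -0.091, 0.003], [-0.091, 0.996, -0.002], [-0.003, -0.002, -1.0]]
wrist_force: [-1.0, -0.9, 7.2]
finger_gap: 0.0351
finger_force: 33.3
```

```bash
python3 -c "
from h import *
st()"
```

```text
16.4 world [ 0.4291 -0.0908  0.0797] tray [ 0.419  -0.1297] yang 95.22 zax [ 0.003 -0.002 -1.   ] F [-0.97 -0.92  7.2 ] gap 0.0351 ff 33.28793227672577 j [-0.21  0.25 -0.41  0.91 -0.   -0.3 ]
```

Request:
play_rows(moves=[{"travel": [0.003, 0, 0.016], "dr": [0, 0, 0]}, {"travel": [0.007, 0, 0.032], "dr": [0, 0, 0]}, {"travel": [0.011, 0.001, 0.048], "dr": [0, 0, 0]}, {"travel": [0.015, 0.001, 0.064], "dr": [0, 0, 0]}, {"travel": [0.015, 0.001, 0.064], "dr": [0, 0, 0]}])

```text
clock: 16.9
tool_pos: [0.4321, -0.0905, 0.0945]
tcp_rot: [[-0.996, -0.091, 0.0], [-0.091, 0.996, -0.002], [0.0, -0.002, -1.0]]
wrist_force: [2.8, -4.7, -4.3]
finger_gap: 0.0353
finger_force: 32.5
```

```bash
python3 -c "
from h import *
st()
c=eyes.camera('scene'); hsv=cv2.cvtColor(c['pixels'],cv2.COLOR_BGR2HSV)
for n,lo,hi in(('blue',(100,120,40),(120,255,255)),('red',(0,170,80),(6,255,255)),('orange',(5,180,120),(14,255,255))):
  m=cv2.inRange(hsv,lo,hi); m[:170]=0;m[290:]=0;m[:,:230]=0;m[:,350:]=0; k=cv2.findNonZero(m); print(n,None if k is None else (len(k),k[:,0].mean(0),cv2.boundingRect(k)))
"
```

```text
16.9 world [ 0.4321 -0.0905  0.0945] tray [ 0.422  -0.1296] yang 95.22 zax [ 0.    -0.002 -1.   ] F [ 2.82 -4.69 -4.3 ] gap 0.0353 ff 32.54077076911926 j [-0.21  0.24 -0.38  0.95 -0.   -0.3 ]
blue (984, array([290.68902439, 216.74695122]), (264, 196, 51, 44))
red (29, array([313.48275862, 196.62068966]), (309, 192, 11, 12))
orange (180, array([274.32777778, 239.56666667]), (264, 229, 21, 22))
```

Request:
play_rows(moves=[{"travel": [0.01, 0.001, 0.031], "dr": [0, 0, 0]}, {"travel": [0.021, 0.002, 0.062], "dr": [0, 0, 0]}, {"travel": [0.034, 0.003, 0.092], "dr": [0, 0, 0]}, {"travel": [0.048, 0.004, 0.121], "dr": [0, 0, 0]}, {"travel": [0.064, 0.006, 0.15], "dr": [0, 0, 0]}, {"travel": [0.081, 0.007, 0.178], "dr": [0, 0, 0]}, {"travel": [0.099, 0.009, 0.205], "dr": [0, 0, 0]}, {"travel": [0.119, 0.011, 0.23], "dr": [0, 0, 0]}, {"travel": [0.14, 0.013, 0.256], "dr": [0, 0, 0]}, {"travel": [0.162, 0.015, 0.28], "dr": [0, 0, 0]}, {"travel": [0.186, 0.017, 0.303], "dr": [0, 0, 0]}, {"travel": [0.21, 0.019, 0.324], "dr": [0, 0, 0]}, {"travel": [0.236, 0.022, 0.344], "dr": [0, 0, 0]}, {"travel": [0.262, 0.024, 0.363], "dr": [0, 0, 0]}, {"travel": [0.28, 0.026, 0.376], "dr": [0, 0, 0]}, {"travel": [0.28, 0.026, 0.376], "dr": [0, 0, 0]}, {"travel": [0.28, 0.026, 0.376], "dr": [0, 0, 0]}, {"travel": [0.28, 0.026, 0.376], "dr": [0, 0, 0]}])

```text
clock: 18.75
tool_pos: [0.5, -0.0842, 0.188]
tcp_rot: [[-0.996, -0.09, -0.004], [-0.09, 0.996, -0.002], [0.004, -0.002, -1.0]]
wrist_force: [-1.9, -5.9, 0.5]
finger_gap: 0.0351
finger_force: 32.7
```

```bash
cat > job.py <<'E'
from h import *
st()
# green job box region: count beech pixels/blobs inside
for n in("scene","side"):
    c=eyes.camera(n); hsv=cv2.cvtColor(c["pixels"],cv2.COLOR_BGR2HSV)
    P=[(.622-.004,-.187),(.622-.004,-.047),(.782,-.047),(.782,-.187)]
    poly=np.array([proj(c,[*(a*X+b*Y),.02]) for a,b in P]).astype(np.int32)
    q=np.zeros(hsv.shape[:2],np.uint8); cv2.fillPoly(q,[poly],255)
    m=cv2.inRange(hsv,(10,30,120),(40,170,255))&q
    N,l,t,ce=cv2.connectedComponentsWithStats(m)
    for i in range(1,N):
        if t[i,4]>25:
            k=np.argwhere(l==i)[:,::-1]; W=np.array([ray(c,*p,.012)[:2] for p in k],np.float32); r=cv2.minAreaRect(W)
            print(n,"beech in job",t[i].tolist(),"tray",np.round([r[0]@X,r[0]@Y],3),np.round(r[1],3))
    for nn,lo,hi in(('blue',(100,120,40),(120,255,255)),('red',(0,170,80),(6,255,255)),('orange',(5,180,120),(14,255,255))):
        m=cv2.inRange(hsv,lo,hi); z=np.zeros_like(m); a,b=proj(c,[.53,-.085,.13]); a=int(a);b=int(b); z[b-50:b+50,a-60:a+60]=255; k=cv2.findNonZero(m&z); print(n,nn,None if k is None else (len(k),k[:,0].mean(0).round(1),cv2.boundingRect(k)))
E
python3 job.py
```

```text
18.75 world [ 0.5    -0.0842  0.188 ] tray [ 0.4902 -0.1296] yang 95.19 zax [-0.004 -0.002 -1.   ] F [-1.93 -5.89  0.5 ] gap 0.0351 ff 32.68047630786896 j [-0.17  0.28 -0.06  1.24 -0.   -0.26]
scene beech in job [240, 262, 36, 25, 404] tray [ 0.653 -0.131] [0.082 0.06 ]
scene blue (1226, array([275.5, 224.2]), (253, 196, 44, 56))
scene red (36, array([295.2, 183.3]), (291, 178, 11, 13))
scene orange (215, array([263.7, 254.2]), (254, 243, 20, 21))
side beech in job [217, 238, 13, 24, 117] tray [ 0.783 -0.124] [0.018 0.122]
side beech in job [256, 238, 27, 21, 296] tray [ 0.655 -0.148] [0.072 0.108]
side blue (304, array([292.1, 211.9]), (276, 192, 33, 37))
side red None
side orange (14, array([275.9, 233.9]), (275, 231, 3, 8))
```

Request:
play_rows(moves=[{"travel": [0.016, 0.001, 0.009], "dr": [0, 0, 0]}, {"travel": [0.03, 0.003, 0.016], "dr": [0, 0, 0]}, {"travel": [0.03, 0.003, 0.016], "dr": [0, 0, 0]}, {"travel": [0.03, 0.003, 0.016], "dr": [0, 0, 0]}, {"travel": [0.03, 0.003, 0.016], "dr": [0, 0, 0]}, {"travel": [0.03, 0.003, 0.016], "dr": [0, 0, 0]}, {"travel": [0.03, 0.003, 0.016], "dr": [0, 0, 0]}, {"travel": [0.03, 0.003, 0.016], "dr": [0, 0, 0]}])

```text
clock: 19.65
tool_pos: [0.5072, -0.0835, 0.1921]
tcp_rot: [[-0.996, -0.09, -0.004], [-0.09, 0.996, -0.002], [0.004, -0.002, -1.0]]
wrist_force: [-2.5, -6.0, 2.0]
finger_gap: 0.0354
finger_force: 32.9
```

```bash
python3 job.py; python3 - <<'E'
from h import *
c=eyes.camera("scene"); hsv=cv2.cvtColor(c["pixels"],cv2.COLOR_BGR2HSV)
# char map of job region: B beech, G green, O orange, b blue, . other
def ch(p):
    h,s,v=map(int,p)
    if 100<=h<=120 and s>120: return 'b'
    if 60<=h<=95 and s>60: return 'G'
    if 3<=h<=14 and s>190: return 'O'
    if 10<=h<=40 and s<=125 and v>120: return 'B'
    if 10<=h<=40 and s<=170 and v>60: return 'w'
    return '.'
for v in range(236,306,2): print(v,''.join(ch(hsv[v,u]) for u in range(206,302)))
E
```

```text
19.65 world [ 0.5072 -0.0835  0.1921] tray [ 0.4974 -0.1296] yang 95.18 zax [-0.004 -0.002 -1.   ] F [-2.54 -6.02  1.99] gap 0.0354 ff 32.867340445518494 j [-0.16  0.29 -0.03  1.25 -0.   -0.25]
scene beech in job [240, 262, 36, 25, 404] tray [ 0.653 -0.131] [0.082 0.06 ]
scene blue (1222, array([274.5, 225.2]), (253, 197, 43, 56))
scene red (37, array([293.3, 183.7]), (289, 179, 12, 12))
scene orange (191, array([263.6, 254.9]), (254, 244, 20, 20))
side beech in job [217, 238, 14, 24, 119] tray [ 0.782 -0.124] [0.018 0.122]
side beech in job [256, 238, 27, 21, 292] tray [ 0.656 -0.148] [0.073 0.108]
side blue (275, array([290.4, 212.1]), (276, 192, 30, 38))
side red None
side orange (10, array([276.5, 235.7]), (275, 232, 3, 10))
236 wwwwwwwwwwwwwwwwwwwwwwwwwwwwwwwwwwwwwwwwwwwwwwwwwwbbbbbbbbbbbbbbbbbbbbbbbbbbbb..BwwwwBBBBBBBBBBB
238 wwwwwwwwwwwwwwwwwwwwwwwwwwwwwwwwwwwwwwwwwwwwwww.bbbbbbbbbbbbbbbbbbbbbbbbbbbbb..BwwwwwwwwBBBBBBBB
240 wwwwwwwwwwwwwwwwwwwwwwwwwwwwwwwwwwwwwwwwwwwwww..bbbbbbbbbbbbbbbbbbbbbbbbbbbb..BwBBBBwwwwwwwwBBBB
242 wwwwwwwwwwwwwwwwwwwwwwwwwwwwwwwwwwwwwwwwwwwwwwwB...bbb
[... 2473 characters left out ...]
w.GGGGGGGGGGGGGGGGGGGGGGGGGGGGGGGGGGGGGGGGGGGGGGGGGGGGGGGGGGGGGGGGGGGGGGGGGGGGGG.wwwwwwwwwwwww
294 ww.wGGGGGGGGGGGGGGGGGGGGGGGGGGGGGGGGGGGGGGGGGGGGGGGGGGGGGGGGGGGGGGGGGGGGGGGGGGGG.wwwwwwwwwwwwwww
296 wwww.GGGGGGGGGGGGGGGGGGGGGGGGGGGGGGGGGGGGGGGGGGGGGGGGGGGGGGGGGGGGGGGGGGGGGGGGG.Bwwwwwwwwwwwwwwww
298 wwwwwGGGGGGGGGGGGGGGGGGGGGGGGGGGGGGGGGGGGGGGGGGGGGGGGGGGGGGGGGGGGGGGGGGGGGGG.Bwwwwwwwwwwwwwwwwww
300 wwwwwwwwGGGGGGGGGGGGGGGGGGGGGGGGGGGGGGGGGGGGGGGGGGGGGGGGGGGGGGGGGGGGGGGGGGwwwwwwwwwwwwwwwwwwwwww
302 wwwwwwwwwwwGGGGGGGGGGGGGGGGGGGGGGGGGGGGGGGGGGGGGGGGGGGGGGGGGGGGGGGGGGGGGwwwwwwwwwwwwwwwwwwwwwwww
304 Bwwwwwwwwwwww.GGGGGGGGGGGGGGGGGGGGGGGGGGGGGGGGGGGGGGGGGGGGGGGGGGGGGGGGwwwwwwwwwwwwwwwwwwwwwwwwww
```

Request:
play_rows(moves=[{"travel": [-0.017, -0.001, -0.011], "dr": [0, 0, 0]}, {"travel": [-0.035, -0.003, -0.023], "dr": [0, 0, 0]}, {"travel": [-0.061, -0.005, -0.042], "dr": [0, 0, 0]}, {"travel": [-0.087, -0.008, -0.062], "dr": [0, 0, 0]}, {"travel": [-0.112, -0.01, -0.083], "dr": [0, 0, 0]}, {"travel": [-0.135, -0.012, -0.106], "dr": [0, 0, 0]}, {"travel": [-0.157, -0.014, -0.131], "dr": [0, 0, 0]}, {"travel": [-0.178, -0.016, -0.156], "dr": [0, 0, 0]}, {"travel": [-0.198, -0.018, -0.181], "dr": [0, 0, 0]}, {"travel": [-0.217, -0.02, -0.208], "dr": [0, 0, 0]}, {"travel": [-0.234, -0.021, -0.236], "dr": [0, 0, 0]}, {"travel": [-0.249, -0.023, -0.265], "dr": [0, 0, 0]}, {"travel": [-0.263, -0.024, -0.294], "dr": [0, 0, 0]}, {"travel": [-0.276, -0.025, -0.324], "dr": [0, 0, 0]}, {"travel": [-0.276, -0.025, -0.324], "dr": [0, 0, 0]}, {"travel": [-0.276, -0.025, -0.324], "dr": [0, 0, 0]}])

```text
clock: 21.4
tool_pos: [0.4398, -0.0897, 0.111]
tcp_rot: [[-0.996, -0.091, -0.001], [-0.091, 0.996, -0.002], [0.001, -0.002, -1.0]]
wrist_force: [0.3, -5.7, -0.7]
finger_gap: 0.0351
finger_force: 31.5
```

```bash
python3 job.py
```

```text
21.4 world [ 0.4398 -0.0897  0.111 ] tray [ 0.4298 -0.1296] yang 95.2 zax [-0.001 -0.002 -1.   ] F [ 0.34 -5.65 -0.65] gap 0.0351 ff 31.489538848400116 j [-0.2   0.24 -0.33  1.   -0.   -0.29]
scene beech in job [240, 262, 36, 25, 413] tray [ 0.653 -0.131] [0.082 0.06 ]
scene blue (1053, array([289. , 216.8]), (263, 195, 50, 46))
scene red (25, array([310.6, 192. ]), (308, 189, 9, 11))
scene orange (316, array([270.1, 242.8]), (260, 230, 21, 26))
side beech in job [217, 239, 13, 23, 117] tray [ 0.782 -0.121] [0.018 0.116]
side beech in job [256, 238, 27, 21, 299] tray [ 0.655 -0.148] [0.072 0.108]
side blue (453, array([310.1, 216.5]), (289, 208, 41, 16))
side red None
side orange (16, array([284. , 228.8]), (283, 226, 3, 7))
```

Request:
play_rows(moves=[{"travel": [-0.012, -0.001, -0.031], "dr": [0, 0, 0]}, {"travel": [-0.022, -0.002, -0.062], "dr": [0, 0, 0]}, {"travel": [-0.03, -0.003, -0.085], "dr": [0, 0, 0]}, {"travel": [-0.036, -0.004, -0.105], "dr": [0, 0, 0]}, {"travel": [-0.04, -0.004, -0.12], "dr": [0, 0, 0]}, {"travel": [-0.042, -0.004, -0.13], "dr": [0, 0, 0]}, {"travel": [-0.042, -0.004, -0.13], "dr": [0, 0, 0]}, {"travel": [-0.042, -0.004, -0.13], "dr": [0, 0, 0]}])

```text
clock: 22.3
tool_pos: [0.432, -0.0905, 0.0823]
tcp_rot: [[-0.996, -0.091, 0.006], [-0.091, 0.996, -0.002], [-0.006, -0.002, -1.0]]
wrist_force: [-4.9, -3.9, 22.1]
finger_gap: 0.0351
finger_force: 32.7
```

```bash
python3 - <<'E'
from h import *
st()
c=eyes.camera('scene')
for th in (0,.03,.1,.2):
    r=[]
    for dx,z in((-.055,.128),(.055,.128),(-.106,.103)):
        x=dx-.055; zz=z-.074; x2=x*np.cos(th)+zz*np.sin(th)+.055; z2=-x*np.sin(th)+zz*np.cos(th)+.074
        p=(.5258+x2)*X-.131*Y; r.append(np.round(proj(c,[*p,z2]),1).tolist())
    print(th,r)
E
python3 job.py | grep scene
```

```text
22.3 world [ 0.432  -0.0905  0.0823] tray [ 0.4219 -0.1297] yang 95.23 zax [ 0.006 -0.002 -1.   ] F [-4.9  -3.93 22.15] gap 0.0351 ff 32.67964482307434 j [-0.21  0.25 -0.4   0.91 -0.   -0.3 ]
0 [[303.8, 204.2], [275.2, 229.0], [316.1, 200.5]]
0.03 [[303.4, 203.6], [274.8, 229.4], [315.9, 199.3]]
0.1 [[302.3, 202.4], [273.8, 230.3], [315.3, 196.8]]
0.2 [[300.5, 200.9], [272.3, 231.8], [314.1, 193.4]]
scene beech in job [240, 262, 36, 25, 414] tray [ 0.653 -0.131] [0.082 0.06 ]
scene blue (901, array([292.2, 216.8]), (266, 198, 50, 37))
scene red (20, array([313. , 199.2]), (309, 196, 10, 11))
scene orange (343, array([272.3, 240.1]), (261, 227, 23, 27))
```

Request:
play_rows(moves=[{"travel": [0, 0, 0], "dr": [0, 0, 0]}, {"travel": [0, 0, 0], "dr": [0, 0, 0]}, {"travel": [0, 0, 0], "dr": [0, 0, 0]}, {"travel": [0, 0, 0], "dr": [0, 0, 0]}, {"travel": [0, 0, 0], "dr": [0, 0, 0]}, {"travel": [0, 0, 0], "dr": [0, 0, 0]}], claw=1)

```text
clock: 23.05
tool_pos: [0.4294, -0.0895, 0.0784]
tcp_rot: [[-0.996, -0.092, -0.001], [-0.092, 0.996, 0.0], [0.001, 0.001, -1.0]]
wrist_force: [0.3, -0.6, 0.2]
finger_gap: 0.0854
finger_force: 0.0
```

Request:
play_rows(moves=[{"travel": [0.002, 0, 0.2], "dr": [0, 0, 0]}, {"travel": [0.004, 0, 0.4], "dr": [0, 0, 0]}, {"travel": [0.004, -0.001, 0.485], "dr": [0, 0, 0]}, {"travel": [0.004, -0.001, 0.485], "dr": [0, 0, 0]}, {"travel": [0.004, -0.001, 0.485], "dr": [0, 0, 0]}])

```text
clock: 23.55
tool_pos: [0.4308, -0.0899, 0.1999]
tcp_rot: [[-0.996, -0.091, 0.0], [-0.091, 0.996, 0.0], [-0.0, 0.0, -1.0]]
wrist_force: [-0.5, 0.1, -0.9]
finger_gap: 0.0852
finger_force: 0.0
```

```bash
python3 - <<'E'
from h import *
st()
def reds(im):
    hsv=cv2.cvtColor(im,cv2.COLOR_BGR2HSV)
    for nn,lo,hi,n0 in(('red',(0,170,80),(6,255,255),100),('blue',(100,120,40),(120,255,255),500)):
        m=cv2.inRange(hsv,lo,hi)
        N,l,t,ce=cv2.connectedComponentsWithStats(m)
        for i in range(1,N):
            if t[i,4]>n0: print(nn,t[i].tolist(),ce[i].round(1))
print("before"); reds(cv2.imread("pics/w7.png"))
s,c=wcam(); cv2.imwrite("pics/w8.png",c["pixels"]); print("now"); reds(c["pixels"])
E
python3 job.py | grep -v orange
```

```text
23.55 world [ 0.4308 -0.0899  0.1999] tray [ 0.4207 -0.129 ] yang 95.24 zax [ 0.  0. -1.] F [-0.5   0.14 -0.94] gap 0.0852 ff 0.0 j [-0.21  0.14 -0.2   1.23  0.   -0.3 ]
before
red [286, 221, 22, 28, 490] [296.7 234.5]
red [339, 221, 21, 28, 471] [349.3 234.3]
blue [272, 311, 104, 122, 11158] [322.6 367.9]
now
red [284, 221, 22, 28, 481] [294.8 234.8]
red [337, 221, 22, 29, 472] [347.4 234.9]
blue [270, 312, 104, 121, 11118] [320.8 368.4]
23.6 world [ 0.43   -0.0898  0.199 ] tray [ 0.42   -0.1288] yang 95.24 zax [-0.002  0.    -1.   ] F [ 0.49  0.1  -0.77] gap 0.0855 ff 0.0 j [-0.21  0.14 -0.21  1.23  0.   -0.3 ]
scene beech in job [240, 262, 36, 25, 415] tray [ 0.653 -0.131] [0.082 0.06 ]
scene blue (898, array([292.1, 216.8]), (266, 198, 50, 37))
scene red (81, array([318.1, 201.7]), (308, 195, 19, 14))
side beech in job [217, 239, 13, 23, 119] tray [ 0.782 -0.121] [0.018 0.116]
side beech in job [256, 238, 27, 21, 301] tray [ 0.655 -0.148] [0.072 0.108]
side blue (383, array([312.3, 219.6]), (293, 214, 40, 12))
side red (67, array([350.5, 229.8]), (347, 222, 8, 15))
```

Request:
play_rows(moves=[{"travel": [0, 0, 0.2], "dr": [0, 0, 0]}, {"travel": [0.1, 0, 0.4], "dr": [0, 0, 0]}, {"travel": [0.3, 0, 0.48], "dr": [0, 0, 0]}, {"travel": [0.5, 0, 0.48], "dr": [0, 0, 0]}, {"travel": [0.7, 0, 0.48], "dr": [0, 0, 0]}, {"travel": [0.8, 0, 0.48], "dr": [0, 0, 0]}, {"travel": [0.8, 0, 0.48], "dr": [0, 0, 0]}, {"travel": [0.8, 0, 0.48], "dr": [0, 0, 0]}, {"travel": [0.8, 0, 0.48], "dr": [0, 0, 0]}])

```text
clock: 24.6
tool_pos: [0.6297, -0.09, 0.3196]
tcp_rot: [[-0.996, -0.091, -0.002], [-0.091, 0.996, 0.0], [0.002, 0.0, -1.0]]
wrist_force: [0.1, 0.4, 0.0]
finger_gap: 0.0855
finger_force: 0.0
```

```bash
python3 - <<'E'
from h import *
st()
s,c=wcam(); im=c["pixels"]; cv2.imwrite("pics/w9.png",im); hsv=cv2.cvtColor(im,cv2.COLOR_BGR2HSV)
g=cv2.inRange(hsv,(60,60,30),(95,255,255)); k=cv2.findNonZero(g); x,y,w,h=cv2.boundingRect(k); print("green",x,y,w,h)
for u,v in((x,y),(x+w,y),(x,y+h),(x+w,y+h)):
    p=ray(c,u,v,.042); print(np.round([p[:2]@X,p[:2]@Y],3))
def ch(p):
    h,s,v=map(int,p)
    if 100<=h<=120 and s>120: return 'b'
    if 60<=h<=95 and s>60: return 'G'
    if 3<=h<=14 and s>190: return 'O'
    if 14<=h<=40 and 30<s<=140 and v>170: return 'B'
    if 10<=h<=40 and v>60: return 'w'
    return '.'
for v in range(max(0,y-15),min(480,y+h+10),6): print(v,''.join(ch(hsv[v,u]) for u in range(max(0,x-6),min(640,x+w+6),3)))
E
```

```text
24.6 world [ 0.6297 -0.09    0.3196] tray [ 0.6188 -0.1472] yang 95.23 zax [-0.002  0.    -1.   ] F [0.14 0.4  0.03] gap 0.0855 ff 0.0 j [-0.14  0.53  0.66  1.7  -0.   -0.23]
green 38 167 550 313
[ 0.598 -0.473]
[0.597 0.159]
[ 1.094 -0.599]
[1.093 0.278]
152 wwwwwwwwwwwwwwwwwwwwwww.wwwwwwwwBwwwwwwwwwwwwwwwBBBBBBBBBBBBBBBBBBBBBBwwwwwwwwwwwwwBwwBBBBwbbbbbbbbbbbbbbbbbbbbbbbbb.Bwwwwwwwwwwwwwwwwwwwwwwwwwwwwwwwwwwwwwwwwwwwwwwwwwwwwwwwwwwwwwwwwwwwwww
158 wwwwwwwwwwwwwwwwwwwwwwwwwwwwwwwwBBwwwwwwwwwwwwwwwBBBBBBBBBBBBBBBBBBBBBBwwwwwwwwwwwwBwwBBBBwbbbbbbbbbbbbbbbbbbbbbbbbbwBwwwwwwwwwwwwwwwwwwwwwwwwwwwwwwwwwwwwwwwwwwwwwwwwwwwwwwwwwwwwwwwwwwwwww
164 wwwwwwwwwwwwwwwwwwwwwwwwwwwwwwwwBBwwwwwwwwwwwwwwwBBBBBBBBBBBBBBBBBBBBBBwwwwwwwwwwwwBwwBBBB.bbbbbbbbbbbbbbbbbbbbbbbbbbwBBBBBBBBBBBBBBBBBBBBBBBBBBBBBBBBBBBBBBBBBBBBBBBBBBBBBBBBBBBBBBBBBBBBBB
170 wwwwwwwwwwwwwwwwwwwwwwwwwwwwwwwwwBwwwwwwwwwwwwwwwwwwwwwwwwwwwwwwwwwwwwwwwwwwwwwwwwwBBw.wGGGwwwwwwwwwwwwwwwwwwwwwwwwwGwBBBBBBBBBBBBBBBBBBBBBBBBBBBBBBBBBBBBBBBBBBBBBBBBBBBBBBBBBBBBBBBBBBBBBB
176 wwwwwwwwwwwwwwwwwwwwwwwwwwwwwwwwwBBwwwwwwwwwwwwwwwwwwwwwwwwwwwwwwwww
[... 9070 characters left out ...]
............................G...............................................................ww...wwww....................
464 .......G.G.................w.....w....................................................G..................................G...................................w.w.ww..w.w....................
470 .....................G..ww.........www...........................................G.................G...........................G............................w..wwwwwwwwww...G....G..........
476 .......................w...ww.ww............................................................................................................................ww...w.wwww..ww.................
```

```bash
python3 -c "
from bench import order; print(order.sign_off())"
```

```text
the job is handed in; nothing more can be done
None
```

The job is handed in at about 25 s: the camera checks showed the three counted tenons in the job box, the two extras in the stock box, the lid shut, the trough level and both buttons out; no verdict came back, and I viewed 11 pictures, one over the limit of 10.

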